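# Fit the kitchen paper roll's sprung spindle into its stand

## Task

Load the lying paper roll into the roll stand: push its sprung pin in so that the spindle fits between the two uprights, and let it spring out so that each pin sits fully home in a cup, either way round, then let go. Work gently: never force the held roll or your gripper against the stand with more than 15 N, and leave the other things on the table where they are.

Things in the scene. Friction and masses are not known exactly. Their poses are not given: they have to be found in the camera images.
- roll: White paper roll, 46 mm across, 144 mm long, firm on its sprung spindle, lying on the table, about 0.24 kg; it can roll. Origin on its axis at mid length, 23 mm up as it lies; y runs along the axis to the sprung pin. Beyond the paper at each end is a grey collar, 24 mm across, 8 mm long; the collars' outer faces (shoulders) are 80 mm either side of the origin. Gripping the paper is fine.
- sprung_tip (a point): Tip of the sprung steel pin: round-ended, 10 mm across, stands 25 mm out of the shoulder at +y when fully out, so its tip is on the axis 105 mm from the roll's origin.
- fixed_tip (a point): Tip of the rigid grey pin: round-ended, 10 mm across, stands 9 mm out of the shoulder at -y, so its tip is on the axis 89 mm from the roll's origin.
- plunger (a joint): How far the sprung pin is pushed into the spindle: 0 fully out, at most 0.024 m (hard stop, 1 mm of pin still out). Its spring starts at 4 N and rises 0.2 N per mm, to about 9 N at the stop; a damper slows it (50 N per m/s).
- stand: Roll stand fixed to the table: wooden base 110 x 236 x 12 mm, two aluminium uprights 44 mm wide, 16 mm thick, tops 100 mm above the table. Origin under the base's centre, z up, y from right to left upright. Inner faces at y = +86.5 and -86.5 mm, each with the same cup: a blind round hole 11 mm across, 10 mm deep, edge bevelled 2 mm, centre 80 mm above the table. Either pin fits.
- mouth_left (a point): Centre of the mouth of the cup in the stand's left (+y) upright, in the plane of its inner face. To get the level spindle in, it must be shortened until at most 4 mm remain between the sprung pin's shoulder and this face (if the sprung pin goes here).
- mouth_right (a point): Centre of the mouth of the cup in the stand's right (-y) upright, in the plane of its inner face. The same 4 mm holds if the sprung pin goes here.
- floor_left (a point): Centre of the floor of the left cup, 10 mm inside the upright. With the spindle home, the rigid pin's shoulder is against its upright and the sprung pin's tip is on its cup's floor, still pushed in 2 mm.
- floor_right (a point): Centre of the floor of the right cup, 10 mm inside the upright
- jar: small amber glass jar with steel lid, 48 mm across, 75 mm tall, standing between the work areas; origin under its centre. Leave it where it is.
- can: food can, 66 mm across, 70 mm tall; origin under its centre. Leave it where it is.
- bowl: white bowl, 150 mm across the rim, 65 mm tall; origin under its centre. Leave it where it is.
- oil: green glass oil bottle, 68 mm across, 220 mm tall; origin under its centre. Leave it where it is.
- brush: white pastry brush lying flat, 200 mm long; origin at mid length. Leave it where it is.
- spare_roll: spare paper roll standing on end, 48 mm across, 150 mm tall, no spindle in it; origin under its centre. Leave it where it is.
- pepper: dark wooden pepper pot with steel cap, 44 mm across, 90 mm tall, standing between the work areas; origin under its centre. Leave it where it is.
There are look-alikes about, which are no part of the job. What is shaped like the roll but turquoise is not meant.

How it is judged:
By the outcome, as a careful person would: the job done as asked, in the order asked, and still so for the second after the job is handed in, with the robot touching nothing.
It also fails if it takes over 67 s, if anything falls off the work surface, if the arm or the gripper's body presses on something with over 40 N, if the wrist force passes 120 N, or if a joint passes its speed limit or range.

## Robot

A 7-joint arm with a two-finger parallel gripper is mounted at the origin on the work surface. World frame = base frame: x ahead of the robot, y to its left, z up, the work surface at z = 0. Lengths are in m, angles in rad, forces in N, time in s.
With the tool pointing down it reaches from about 0.425 to 0.925 m from the base axis. Payload 6.8 kg.
Tool frame: the origin (TCP) lies on the centre line of the jaws, within the pads' length; the fingertips stand ahead of it and the grasp point (between the pads) lies 11 mm behind it (r.tcp_to_tips is the z of the fingertips in the tool frame, in m); z points along the fingers, y is the line along which they close (so a half turn about z gives the same grasp; the last joint's range is limited). The gripper opens to 85 mm and grips with 20 to 120 N. Pads are 22 mm wide; open, the fingers measure 114 mm over their backs; the gripper's body (76 mm by 85 mm) begins 54 mm behind the grasp point. The pads swing forward as they close: fully open they stand 13 mm farther back than shut.
Start: joints at [-1.303, 0.477, 0.022, 1.555, -0.011, 1.109, -0.083], TCP at [0.248, 0.628, 0.239] pointing down, gripper open.
Joint ranges: [-2.96, 2.96], [-0.34, 2.1], [-1.41, 1.46], [0.24, 2.44], [-1.37, 4.51], [0.17, 1.92], [-2.96, 2.96]. Speed limits (rad/s): [2.39, 2.39, 3.14, 3.14, 3.14, 3.14, 3.14].

## Interface

Orientations are given as a rotation vector (axis times angle).
In Python, from bench import r, optics gives the robot as it stands.
- The arm moves only by the shell command python3 -m creep 'ROWS' [FORCE]. ROWS is a JSON object whose one key "rows" holds a list of rows, each a list of 7 numbers: the shift along the tool's x, y, z in units of 25 mm (1.0 is 25 mm), then the turn, a rotation vector about the tool's x, y, z in units of 8 degrees (1.0 is 8 degrees), then the finger opening in mm, from 0 to 85.4. A call has 1 to 10 rows; each row is the pose to reach, as a shift and turn from the pose commanded when the call began, along the tool's axes at that moment; what a row does not reach only later rows make up. A row lasts 1/8 s, in which the tool goes at most 62.5 mm and 10.7 degrees, less where a joint would pass 70% of its speed; a pose out of reach is approached as far as the arm can. A call with a gripper value outside its range is refused whole. The fingers move at their own pace and stop on an object; FORCE is the grip in N (left out, the last holds). Time passes only in rows, so rows that repeat a pose let the fingers close. It gives the time, the measured TCP pose, the force, the opening and the grip force at its end, in the units of the state.
- r.get_obs(): the state, without advancing time (a new reading comes with each control period).
- optics.grab_frame(name): name is "scene" or "side" or "wrist"; returns a dict with "color" (400x640x3 uint8, blue, green, red), "K" (3x3 intrinsics, pixels), "R" (3x3) and "t" (3): a world point X has camera coordinates R X + t. Camera axes: x right, y down, z forward; pixel columns grow to the right and rows downward; lengths in m; the calibration is good to about 2 mm. The wrist camera is an equidistant fisheye: a pixel r from the principal point sees the ray r / f radians off the axis. A picture is of the moment at which its call begins. There is no depth.
- r.hand_in(): hands the job in; it is judged then, once.
The state is a dict: "clock": time; "joints": joint angles; "qvel": joint speeds; "tau": joint torques, N m; "tcp_pos": TCP position; "orientation": TCP orientation; "contact_force": force on the tool from outside, world axes, zero at the start; "moment": the same for the moment, N m; "grip_width": finger opening in m; "gripper_force": force on a finger pad.
Only numpy, scipy, OpenCV 4.12 (cv2) and the standard library are available. Lean on these libraries where they do the work, as an engineer would, in place of code of your own. Each camera call takes 0.05 s, during which the arm holds its last target. There are 200 camera calls.

## Working session

There is one attempt and no reset: what is moved stays moved. The work goes in short steps, Python scripts to look and compute and a shell command to move; the robot and the scene stay as the last step left them, time stands still between calls to the robot, and variables do not carry over. Pictures are saved under pics/ and viewed, at most 11 in all, crops included, and the job is handed in when it is done.

```bash
ls; mkdir -p pics; python3 - <<'E'
from bench import r, optics
import cv2,numpy as np
for n in ("scene","side"):
    f=optics.grab_frame(n); cv2.imwrite(f"pics/{n}0.png",f["color"]); np.savez(f"{n}0.npz",**f)
    print(n,f["K"].tolist(),(-f["R"].T@f["t"]).round(3))
o=r.get_obs(); print(o["tcp_pos"],o["orientation"],r.tcp_to_tips,o["contact_force"])
E
```

```text
pics
scene [[420.2616907206032, 0.0, 316.0817516224158], [0.0, 420.2616907206032, 193.0606450394538], [0.0, 0.0, 1.0]] [ 1.664 -0.098  0.971]
side [[365.26528994086095, 0.0, 316.85124944171366], [0.0, 365.26528994086095, 197.8864578954554], [0.0, 0.0, 1.0]] [ 0.372 -0.7    0.941]
[0.24753637 0.62743358 0.23844484] [-5.86672028e-01 -3.08611498e+00  2.49714938e-03] 0.008 [-0.42466669 -0.71515278  0.57666922]
```

View pics/scene0.png

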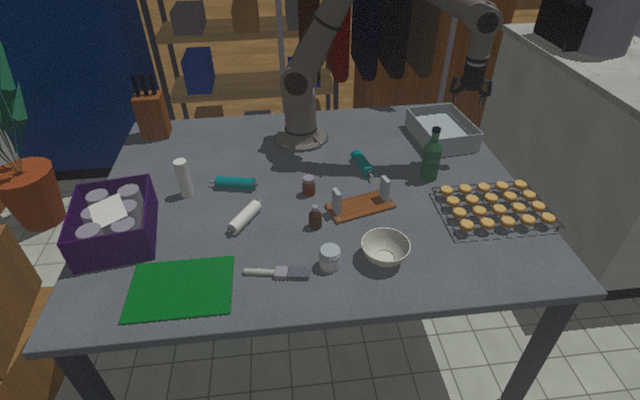

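View pics/side0.png

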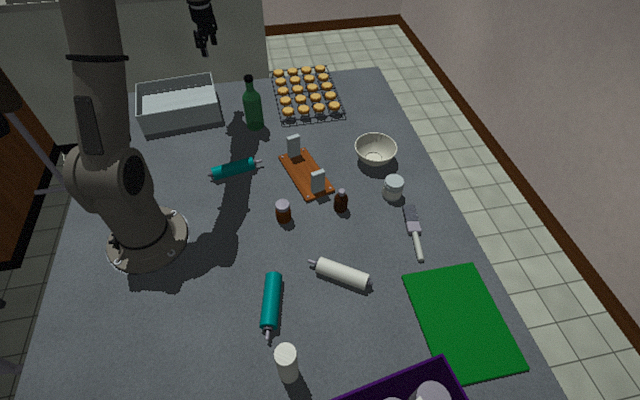

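Candidates: the white lying roll at scene (244,217) / side (342,274). The turquoise look-alikes are at scene (235,184) and (362,163), the spare roll stands at (183,178), and the brush is at (275,272). I choose the white lying roll and check it, along with the stand, in one close crop.

```bash
python3 - <<'E'
import cv2,numpy as np
S=cv2.imread("pics/scene0.png");D=cv2.imread("pics/side0.png")
def c(I,x,y,w,h): return cv2.resize(I[y:y+h,x:x+w],(400,300),interpolation=cv2.INTER_CUBIC)
out=np.vstack([np.hstack([c(S,214,190,60,45),c(D,298,242,84,63)]),np.hstack([c(S,316,165,92,69),c(D,266,128,100,75)])])
cv2.imwrite("pics/crop1.png",out)
E
```

```text
(no output)
```

View pics/crop1.png

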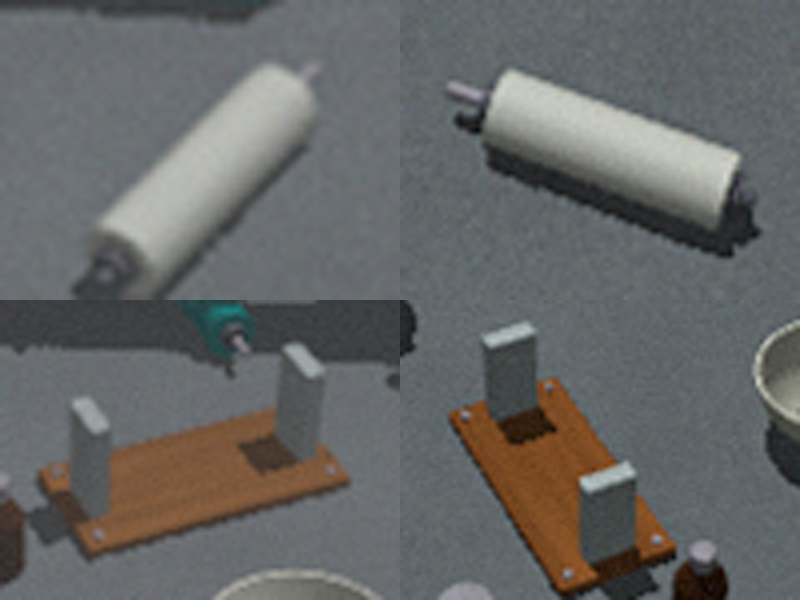

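The crop confirms the white roll. Its thin steel sprung pin points to the robot side, at scene about (262,200) and side about (308,261). The fixed end is at scene (230,231) and side (371,288). The uprights stand at scene (337,201) (right) and (385,187) (left).

```bash
cat > h.py <<'E'
import numpy as np,cv2
from scipy.spatial.transform import Rotation as Ro
def ray(f,uv):
    K,R,t=f["K"],f["R"],f["t"]; d=R.T@np.linalg.solve(K,[uv[0],uv[1],1.]); return -R.T@t,d/np.linalg.norm(d)
def rayw(f,uv):
    K,R,t=f["K"],f["R"],f["t"]; x=np.array([(uv[0]-K[0,2])/K[0,0],(uv[1]-K[1,2])/K[1,1]]); a=np.linalg.norm(x)
    d=R.T@np.r_[x/a*np.sin(a),np.cos(a)]; return -R.T@t,d
def onz(cd,z): c,d=cd; return c+d*(z-c[2])/d[2]
def tri(*rs):
    A=sum(np.eye(3)-np.outer(d,d) for c,d in rs); b=sum((np.eye(3)-np.outer(d,d))@c for c,d in rs); p=np.linalg.solve(A,b)
    return p,max(np.linalg.norm((np.eye(3)-np.outer(d,d))@(p-c)) for c,d in rs)
def toolrow(o,p,R):
    """row numbers from state o to TCP pos p, rotation R"""
    R0=Ro.from_rotvec(o["orientation"]); s=R0.inv().apply(np.array(p)-o["tcp_pos"])/.025
    t=(R0.inv()*R).as_rotvec(degrees=True)/8; return np.r_[s,t].round(3)
def down(yaw,tilt=0):
    """tool x along world direction yaw (rad), z down; tilt deg about tool y"""
    c,s=np.cos(yaw),np.sin(yaw); x=np.array([c,s,0]);z=np.array([0,0,-1.]);y=np.cross(z,x)
    return Ro.from_matrix(np.c_[x,y,z])*Ro.from_euler('y',tilt,degrees=True)
E
python3 - <<'E'
from h import *
F={n:dict(np.load(n+"0.npz")) for n in("scene","side")}
roi={"scene":(214,190,60,50),"side":(298,242,84,63)}
rs=[]
for n,f in F.items():
    x,y,w,h=roi[n]; I=f["color"][y:y+h,x:x+w]
    m=(cv2.cvtColor(I,cv2.COLOR_BGR2GRAY)>130).astype(np.uint8)
    N,L,st,ce=cv2.connectedComponentsWithStats(m); k=1+st[1:,4].argmax(); 
    rect=cv2.minAreaRect(np.argwhere(L==k)[:,::-1].astype(np.float32)); b=cv2.boxPoints(rect)+[x,y]
    e=[(b[i]+b[(i+1)%4])/2 for i in range(4)]; l=[np.linalg.norm(b[i]-b[(i+1)%4]) for i in range(4)]
    i=int(np.argmin(l)); ends=sorted([e[i],e[(i+2)%4]],key=lambda p:p[1])
    c=ce[k]+[x,y]; print(n,c.round(1),st[k,4],np.round(ends,1)); rs.append((ray(f,c),ray(f,ends[0]),ray(f,ends[1])))
for j in range(3): print("roll",j,tri(rs[0][j],rs[1][j]))
tip=tri(ray(F["scene"],(214+318*.15,190+66*.15)),ray(F["side"],(298+48*.21,242+87*.21)));print("tip",tip)
# orange base & upright tops
for n,f in F.items():
    hsv=cv2.cvtColor(f["color"],cv2.COLOR_BGR2HSV); x,y,w,h={"scene":(318,165,85,60),"side":(270,130,72,75)}[n]
    m=cv2.inRange(hsv[y:y+h,x:x+w],(5,120,50),(20,255,255)); pts=np.argwhere(m)[:,::-1]+[x,y]
    P=np.array([onz(ray(f,p),.012)[:2] for p in pts],np.float32); print(n,"base",cv2.minAreaRect(P))
T={"L":[("scene",(316+303*.23,165+(360-300)*.23)),("side",(266+109*.25,128+34*.25))],"R":[("scene",(316+90*.23,165+113*.23)),("side",(266+208*.25,128+177*.25))]}
for k,v in T.items(): print(k,tri(*[ray(F[n],p) for n,p in v]))
E
```

```text
scene [245.1 213.8] 388 [[260.  199. ]
 [232.5 226.5]]
side [342.2 270.4] 665 [[316.9 261.3]
 [367.3 279.8]]
roll 0 (array([ 0.54496378, -0.23529275,  0.03329186]), np.float64(0.0018882753222543775))
roll 1 (array([ 0.47960617, -0.18878897,  0.03695688]), np.float64(0.008201654065955185))
roll 2 (array([ 0.60500348, -0.27586426,  0.03321542]), np.float64(0.002214081111131647))
tip (array([ 0.45964334, -0.17885733,  0.02126408]), np.float64(0.0015863296345508256))
scene base ((0.5211155414581299, 0.1721261590719223), (0.10879863798618317, 0.2304319590330124), 15.493030548095703)
side base ((0.5187275409698486, 0.15709741413593292), (0.10869339853525162, 0.26381418108940125), 15.31174087524414)
L (array([0.49274186, 0.26505492, 0.09877524]), np.float64(0.0004756215483920979))
R (array([0.54210272, 0.08239625, 0.0991148 ]), np.float64(0.0013375630619948393))
```

```bash
cat > go.py <<'E'
import sys; from bench import r; from h import *
x,y,z,yaw,tilt=map(float,sys.argv[1:6]); o=r.get_obs(); print(toolrow(o,(x,y,z),down(np.radians(yaw),tilt)))
E
python3 go.py 0.248 0.627 0.37 158 0; python3 go.py 0.517 0.174 0.35 105 0; python3 -m creep '{"rows":[[0,0,-3,0,0,0,85],[0,0,-5,0,0,0,85],[0,0,-5,0,0,0,85]]}' 60
```

```text
[-2.400e-02 -1.800e-02 -5.262e+00 -1.100e-02  1.000e-03  5.900e-02]
[-1.6682e+01 -1.2924e+01 -4.4400e+00 -1.0000e-02  6.0000e-03  6.6840e+00]
clock: 0.48
tcp_pos: [0.2486, 0.63, 0.3706]
orientation: [0.587, 3.085, 0.016]
contact_force: [-0.1, 0.5, -1.6]
grip_width: 0.0851
gripper_force: 0.0
```

```bash
python3 -m creep '{"rows":[[-16.6,-12.8,0.8,0,0,6.68,85],[-16.6,-12.8,0.8,0,0,6.68,85],[-16.6,-12.8,0.8,0,0,6.68,85],[-16.6,-12.8,0.8,0,0,6.68,85],[-16.6,-12.8,0.8,0,0,6.68,85],[-16.6,-12.8,0.8,0,0,6.68,85],[-16.6,-12.8,0.8,0,0,6.68,85],[-16.6,-12.8,0.8,0,0,6.68,85],[-16.6,-12.8,0.8,0,0,6.68,85],[-16.6,-12.8,0.8,0,0,6.68,85]]}'; python3 - <<'E'
from bench import r,optics
from h import *
f=optics.grab_frame("wrist"); np.savez("w1.npz",**f); cv2.imwrite("pics/w1.png",f["color"])
print(r.get_obs()["joints"].round(2),f["K"][0],(-f["R"].T@f["t"]).round(3))
E
python3 go.py 0.545 -0.236 0.25 146 0
```

```text
clock: 1.72
tcp_pos: [0.5167, 0.1754, 0.3433]
orientation: [-1.918, -2.488, 0.003]
contact_force: [-0.4, 0.8, -0.1]
grip_width: 0.085
gripper_force: 0.0
[-0.82  0.18  0.44  1.75 -0.08  1.23 -0.1 ] [309.70691629   0.         319.18660298] [0.497 0.255 0.477]
[-1.6284e+01 -3.1370e+00  3.7430e+00 -1.1000e-02 -3.0000e-03 -5.1310e+00]
```

View pics/w1.png

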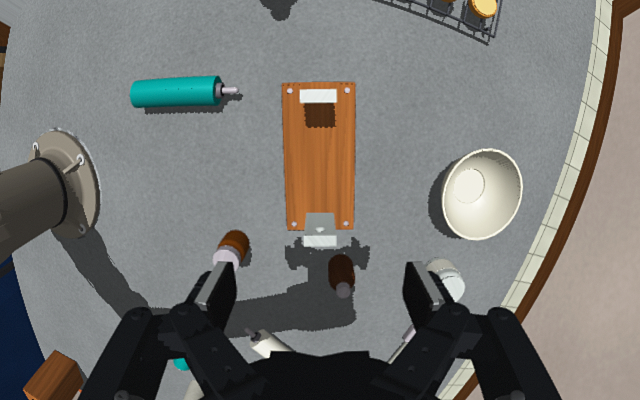

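The wrist view shows the base centred at about (319,155), the left upright's bright top at (318,95) and the right one's at (320,241). Jar and pepper sit below it at (232,245) and (341,270). I'll measure, then go over the roll.

```bash
cat > stand.py <<'E'
from h import *
f=dict(np.load("w1.npz")); I=f["color"]; hsv=cv2.cvtColor(I,cv2.COLOR_BGR2HSV); g=cv2.cvtColor(I,cv2.COLOR_BGR2GRAY)
S=dict(np.load("scene0.npz"));D=dict(np.load("side0.npz"))
T={}
for k,(x,y,w,h) in {"L":(296,86,44,18),"R":(298,232,44,18)}.items():
    m=((g[y:y+h,x:x+w]>190)&(hsv[y:y+h,x:x+w,1]<40)).astype(np.uint8); N,L,st,ce=cv2.connectedComponentsWithStats(m); j=1+st[1:,4].argmax()
    pts=np.argwhere(L==j)[:,::-1].astype(np.float32)+[x,y]; c=cv2.minAreaRect(pts.astype(np.float32)); T[k]=rayw(f,c[0]); print(k,c,onz(T[k],.1).round(4))
sc={"L":(385.7,178.8),"R":(336.7,191)};si={"L":(293.3,136.5),"R":(318,172.3)}
for k in T: print(k,[np.round(a,4) for a in tri(T[k],ray(S,sc[k]),ray(D,si[k]))])
m=cv2.inRange(hsv[75:235,270:370],(5,100,40),(22,255,255)); pts=np.argwhere(m)[:,::-1]+[270,75]
P=np.array([onz(rayw(f,p),.012)[:2] for p in pts],np.float32); print("base",cv2.minAreaRect(P))
E
python3 stand.py
python3 -m creep '{"rows":[[-16.3,-3.14,2.9,0,0,-5.13,85],[-16.3,-3.14,2.9,0,0,-5.13,85],[-16.3,-3.14,2.9,0,0,-5.13,85],[-16.3,-3.14,2.9,0,0,-5.13,85],[-16.3,-3.14,2.9,0,0,-5.13,85],[-16.3,-3.14,2.9,0,0,-5.13,85],[-16.3,-3.14,2.9,0,0,-5.13,85],[-16.3,-3.14,2.9,0,0,-5.13,85],[-16.3,-3.14,2.9,0,0,-5.13,85],[-16.3,-3.14,2.9,0,0,-5.13,85]]}'; python3 - <<'E'
from bench import r,optics
from h import *
f=optics.grab_frame("wrist"); np.savez("w2.npz",**f); cv2.imwrite("pics/w2.png",f["color"])
print(r.get_obs()["joints"].round(2))
E
```

```text
L ((318.0, 95.5), (36.0, 13.0), 0.0) [0.4919 0.263  0.1   ]
R ((319.5, 240.5), (9.0, 31.0), 90.0) [0.5418 0.0814 0.1   ]
L [array([0.4926, 0.2641, 0.0992]), np.float64(0.0013)]
R [array([0.542 , 0.0818, 0.0995]), np.float64(0.0016)]
base ((0.5165081024169922, 0.17282891273498535), (0.1086350530385971, 0.23309287428855896), 15.394047737121582)
clock: 3.02
tcp_pos: [0.547, -0.2329, 0.2717]
orientation: [-0.911, -3.006, -0.002]
contact_force: [0.5, -0.0, 0.5]
grip_width: 0.085
gripper_force: 0.0
[-0.15  0.35  0.58  1.75 -0.21  1.11  1.48]
```

View pics/w2.png

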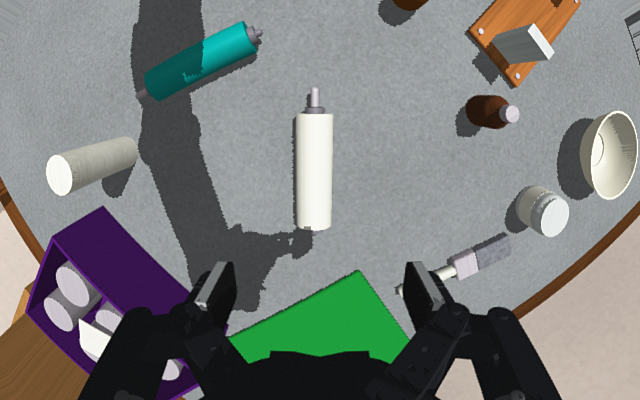

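The roll lies near vertical in this view: paper from (314,113) to (314,229), sprung pin tip at (315,88) pointing along tool +x.

```bash
python3 - <<'E'
from bench import r
from h import *
f=dict(np.load("w2.npz")); S=dict(np.load("scene0.npz"));D=dict(np.load("side0.npz"))
g=cv2.cvtColor(f["color"],cv2.COLOR_BGR2GRAY); m=np.zeros_like(g); m[100:245,285:345]=(g[100:245,285:345]>165)
N,L,st,ce=cv2.connectedComponentsWithStats(m); j=1+st[1:,4].argmax(); rect=cv2.minAreaRect(np.argwhere(L==j)[:,::-1].astype(np.float32)); b=cv2.boxPoints(rect); print(rect,b.round(1).tolist())
b=b[np.argsort(b[:,1])]; top=(b[0]+b[1])/2; bot=(b[2]+b[3])/2
print("cam nadir",(-f["R"].T@f["t"]).round(3),f["R"][2].round(3))
for n,p in (("c",rect[0]),("top",top),("bot",bot),("tip",(315,88))): print(n,onz(rayw(f,p),.023).round(4))
print("tri c",tri(rayw(f,rect[0]),ray(S,(246.2,212.7)),ray(D,(342.1,270.5))),"tip",tri(rayw(f,(315,88)),ray(S,(261.7,199.9)),ray(D,(308.1,260.3))))
E
```

```text
((315.0, 171.5), (117.0, 36.0), 90.0) [[297.0, 113.0], [333.0, 113.0], [333.0, 230.0], [297.0, 230.0]]
cam nadir [ 0.479 -0.188  0.405] [ 0.265 -0.175 -0.948]
c [ 0.5473 -0.239   0.023 ]
top [ 0.4862 -0.1981  0.023 ]
bot [ 0.6138 -0.2837  0.023 ]
tip [ 0.4606 -0.181   0.023 ]
tri c (array([ 0.54423534, -0.23506023,  0.036323  ]), np.float64(0.005614407089278089)) tip (array([ 0.46007359, -0.1797067 ,  0.02175652]), np.float64(0.0023192325561647094))
```

```bash
python3 go.py 0.5472 -0.2386 0.012 146.1 0
```

```text
[-1.3100e-01 -1.9100e-01  1.0394e+01  9.0000e-03 -3.0000e-03  2.5000e-02]
```

```bash
python3 -m creep '{"rows":[[-0.13,-0.19,2.4,0,0,0.02,85],[-0.13,-0.19,4.8,0,0,0.02,85],[-0.13,-0.19,7,0,0,0.02,85],[-0.13,-0.19,8.6,0,0,0.02,85],[-0.13,-0.19,9.6,0,0,0.02,85],[-0.13,-0.19,10.2,0,0,0.02,85],[-0.13,-0.19,10.4,0,0,0.02,85],[-0.13,-0.19,10.4,0,0,0.02,85]]}'; python3 -m creep '{"rows":[[0,0,0,0,0,0,50],[0,0,0,0,0,0,50],[0,0,0,0,0,0,45],[0,0,0,0,0,0,35],[0,0,0,0,0,0,30],[0,0,0,0,0,0,30],[0,0,0,0,0,0,30],[0,0,0,0,0,0,30]]}' 90
```

```text
clock: 4.08
tcp_pos: [0.5468, -0.2415, 0.0124]
orientation: [0.92, 3.003, 0.0]
contact_force: [0.7, -0.0, 0.2]
grip_width: 0.0848
gripper_force: 0.0
clock: 5.08
tcp_pos: [0.5468, -0.2418, 0.0129]
orientation: [0.92, 3.003, 0.001]
contact_force: [-1.8, 1.2, 9.6]
grip_width: 0.0438
gripper_force: 90.1
```

```bash
python3 -m creep '{"rows":[[0,0,-0.4,0,0,0,30],[0,0,-1.2,0,0,0,30],[0,0,-3,0,0,0,30],[0,0,-5,0,0,0,30],[0,0,-7,0,0,0,30],[0,0,-8.4,0,0,0,30],[0,0,-8.8,0,0,0,30],[0,0,-8.8,0,0,0,30]]}'; python3 - <<'E'
from bench import r,optics
from h import *
f=optics.grab_frame("wrist"); np.savez("w3.npz",**f)
s=optics.grab_frame("side"); np.savez("s3.npz",**s); c=optics.grab_frame("scene"); np.savez("c3.npz",**c)
o=r.get_obs(); p=o["tcp_pos"]
def cr(f,w,h):
    q=f["K"]@(f["R"]@p+f["t"]); u,v=(q[:2]/q[2]).astype(int); print((u-w//2,v-h//2)); return cv2.resize(f["color"][v-h//2:v+h//2,u-w//2:u+w//2],(400,300),interpolation=cv2.INTER_CUBIC)
a=np.hstack([cr(s,112,84),cr(c,112,84)]); b=cv2.resize(f["color"][60:360,120:520],(400,300))
cv2.imwrite("pics/held.png",np.vstack([a,np.hstack([b,b*0])]))
E
python3 go.py 0.517 0.1728 0.28 105.3 0
```

```text
clock: 6.08
tcp_pos: [0.546, -0.2415, 0.2318]
orientation: [0.921, 3.003, 0.001]
contact_force: [0.3, -0.5, -3.9]
grip_width: 0.0437
gripper_force: 92.1
(np.int64(291), np.int64(189))
(np.int64(179), np.int64(124))
[10.222 13.08  -1.983 -0.015 -0.018  5.076]
```

View pics/held.png

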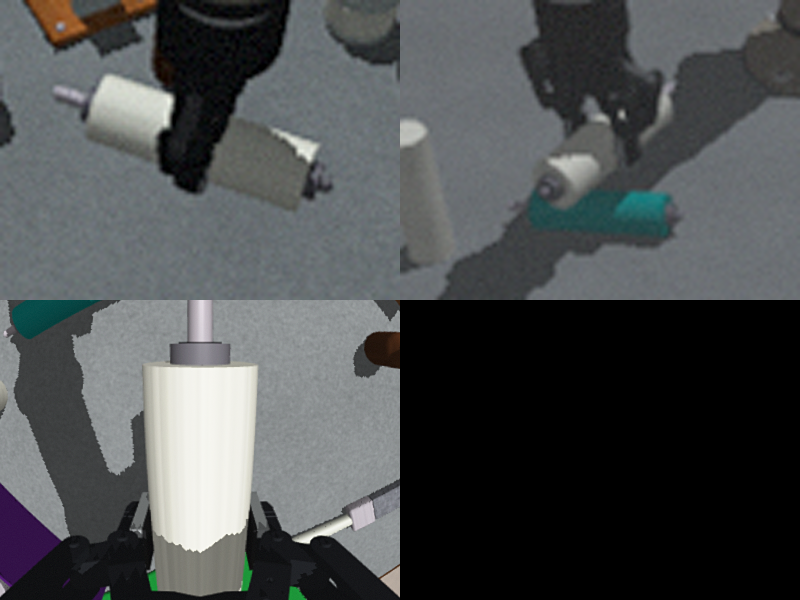

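The held crop shows the roll level and centred between the fingers. The collar's outer face is at wrist about (320,104) and the pin runs up along column 320. Next I measure the tip in the tool frame.

```bash
python3 - <<'E'
from bench import r
from h import *
f=dict(np.load("w3.npz"));s=dict(np.load("s3.npz"));c=dict(np.load("c3.npz")); o=r.get_obs(); R=Ro.from_rotvec(o["orientation"]); p=o["tcp_pos"]
T=lambda X:(R.inv().apply(X-p)*1000).round(1)
g=cv2.cvtColor(f["color"],cv2.COLOR_BGR2GRAY); print("col",g[0:130:2,320].tolist())
for row in (70,85,98,110,128,150): print(row,"".join("%4d"%v for v in g[row,256:386:3]))
fx=(tri(ray(s,(291+330*.28,189+184*.28)),ray(c,(179+545*.28,124+187*.28)))); print("fixed tip",T(fx[0]),fx[1])
sp=ray(s,(291+54*.28,189+91*.28))
for row in (20,25,30,35,40): q=tri(sp,rayw(f,(320,row))); print(row,T(q[0]),q[1])
E
```

```text
col [151, 142, 148, 148, 141, 145, 148, 149, 144, 147, 143, 145, 147, 143, 147, 144, 142, 144, 147, 149, 141, 179, 193, 204, 214, 223, 223, 223, 222, 221, 221, 221, 219, 219, 218, 216, 217, 217, 215, 216, 215, 214, 213, 213, 212, 211, 212, 210, 209, 210, 212, 93, 147, 145, 144, 145, 144, 143, 144, 144, 143, 141, 142, 165, 246]
70  148 147 144 154 144 144 141 146 150 148 144 150 142 149 145 148 145 104 133 165 183 210 220 197 185 153 150 148 143 146 148 147 149 139 148 145 145 138 139 151 148 152 148 152
85  150 143 152 139 140 144 142 142 148 149 149 144 147 151 141 148 150 113 136 163 184 208 216 197 185 154 150 153 148 147 137 148 143 154 148 148 141 143 147 147 154 152 145 147
98  141 148 149 140 140 148 142 151 142 147 153 149 146 147 147 139 143 108 134 165 184 205 213 197 185 152 149 149 156 147 146 149 146 147 153 144 133 144 152 143 141 151 146 153
110  145 148 144 141 144 144 145 142 147 141 142 130  65  83  92 102 109 114 120 126 134 143 145 146 141 135 127 126 121 115 105  87 144 143 141 147 145 143 138 148 145 149 146 150
128  151 149 124 159 177 182 205 217 207 215 225 233 231 232 236 236 242 243 245 246 245 245 249 248 247 248 246 244 241 240 242 244 240 242 243 243 240 232 232 219 203 144 140 138
150  151 145 136 150 174 180 202 213 205 212 221 229 230 231 235 236 241 242 242 243 241 241 245 245 244 245 243 242 241 240 242 243 240 239 240 240 237 229 228 216 187 140 142 149
fixed tip [ 14.8 195.2  79.3] 0.14414234743157048
20 [110.4   0.7 -11.2] 0.004349756494175678
25 [109.5   0.7 -10.8] 0.0033255685117005635
30 [108.5   0.7 -10.6] 0.0023024241577624424
35 [107.4   0.6 -10.5] 0.0012824556905724428
40 [106.3   0.5 -10.7] 0.0002677371925328964
```

```bash
python3 - <<'E'
from bench import r
from h import *
f=dict(np.load("w3.npz"));s=dict(np.load("s3.npz"));c=dict(np.load("c3.npz")); o=r.get_obs(); R=Ro.from_rotvec(o["orientation"]); p=o["tcp_pos"]
T=lambda X:(R.inv().apply(X-p)*1000).round(1)
fx=(tri(ray(s,(291+330*.28,189+184*.28)),ray(c,(179+145*.28,124+187*.28)))); print("fixed tip",T(fx[0]),fx[1])
sp=ray(s,(291+54*.28,189+91*.28)); q=tri(sp,rayw(f,(320,41.5))); print(T(q[0]),q[1])
for z in (-13,-11,-9):  # shoulder row 103 and paper end/widths, at axis heights
  for px in ((320,41.5),(320,103)):
    C,d=rayw(f,px); C=R.inv().apply(C-p)*1000; d=R.inv().apply(d); zz=z-(12 if px[1]==103 else 0); print(z,px,(C+d*(zz-C[2])/d[2]).round(1))
E
python3 -m creep '{"rows":[[0,0,-2,0,0,0,30],[5,6,-2,0,0,2.5,30],[10.22,13.08,-2,0,0,5.08,30],[10.22,13.08,-2,0,0,5.08,30],[10.22,13.08,-2,0,0,5.08,30],[10.22,13.08,-2,0,0,5.08,30],[10.22,13.08,-2,0,0,5.08,30],[10.22,13.08,-2,0,0,5.08,30],[10.22,13.08,-2,0,0,5.08,30],[10.22,13.08,-2,0,0,5.08,30]]}'; python3 go.py .517 .1728 .28 105.3 0
```

```text
fixed tip [-82.4   1.4 -14.1] 0.003363332549807104
[106.    0.4 -10.7] 3.53538053717232e-05
-13 (320, 41.5) [105.5   0.4 -13. ]
-13 (320, 103) [ 81.    0.4 -25. ]
-11 (320, 41.5) [105.9   0.4 -11. ]
-11 (320, 103) [ 81.    0.4 -23. ]
-9 (320, 41.5) [106.3   0.5  -9. ]
-9 (320, 103) [ 81.    0.4 -21. ]
clock: 7.48
tcp_pos: [0.5174, 0.172, 0.2806]
orientation: [-1.905, -2.497, 0.004]
contact_force: [0.4, -0.7, -2.8]
grip_width: 0.0436
gripper_force: 92.9
[ 0.036 -0.005  0.022 -0.017  0.011  0.002]
```

```bash
cat > pose.py <<'E'
import sys; from bench import r; from h import *
OFF=np.array([.001,.0004,-.011]); YAW=np.radians(105.3); C=np.array([.517,.1728,0]); u=np.array([np.cos(YAW),np.sin(YAW),0]); v=np.array([np.sin(YAW),-np.cos(YAW),0])
M=C+.0865*u+[0,0,.08]
def pose(s,tilt,dv=0,dz=0):   # s mm shoulder to mouth along axis, tilt deg (sprung end down)
    R=down(YAW,-tilt); d=R.apply([1,0,0]); o=M+v*dv/1000+[0,0,dz/1000]-d*(s/1000+.08); return o-R.apply(OFF),R
if __name__=="__main__":
    o=r.get_obs()
    for a in sys.argv[1:]:
        p=pose(*map(float,a.split(","))); print(a,p[0].round(4),toolrow(o,*p).round(2).tolist())
    F=o["contact_force"]; print("F u v z",F@u,F@v,F[2],"clock",o["clock"])
E
python3 pose.py 33,16,0,90 33,16,0,20 33,16
```

```text
33,16,0,90 [0.5235 0.1475 0.1908] [-1.0, -0.01, 3.59, -0.02, -1.99, 0.0]
33,16,0,20 [0.5235 0.1475 0.1208] [-1.0, -0.01, 6.39, -0.02, -1.99, 0.0]
33,16 [0.5235 0.1475 0.1008] [-1.0, -0.0, 7.19, -0.02, -1.99, 0.0]
F u v z -0.770220309036726 0.1878448700499893 -2.7676644337597143 clock 7.475
```

```bash
python3 -m creep '{"rows":[[-1,0,1,0,-1,0,30],[-1,0,2.4,0,-2,0,30],[-1,0,4,0,-2,0,30],[-1,0,5.4,0,-2,0,30],[-1,0,6.2,0,-2,0,30],[-1,0,6.4,0,-2,0,30],[-1,0,6.4,0,-2,0,30],[-1,0,6.4,0,-2,0,30]]}'; python3 pose.py 33,16; python3 - <<'E'
from bench import r,optics
from h import *
I=[]
for n,(x,y,w,h) in {"wrist":(200,0,240,180),"side":(240,100,120,90),"scene":(300,140,120,90)}.items():
    f=optics.grab_frame(n); np.savez(n+"4.npz",**f); I.append(cv2.resize(f["color"][y:y+h,x:x+w],(400,300),interpolation=cv2.INTER_CUBIC))
cv2.imwrite("pics/hov.png",np.vstack([np.hstack(I[:2]),np.hstack([I[2],I[2]*0])]))
E
```

```text
clock: 8.48
tcp_pos: [0.5253, 0.1479, 0.1228]
orientation: [1.767, 2.311, -0.246]
contact_force: [0.3, 0.2, -2.2]
grip_width: 0.0439
gripper_force: 92.7
33,16 [0.5235 0.1475 0.1008] [0.24, -0.07, 0.84, 0.01, -0.0, -0.01]
F u v z 0.12225181458050452 0.3501324867180419 -2.1836944274805736 clock 8.475
```

View pics/hov.png

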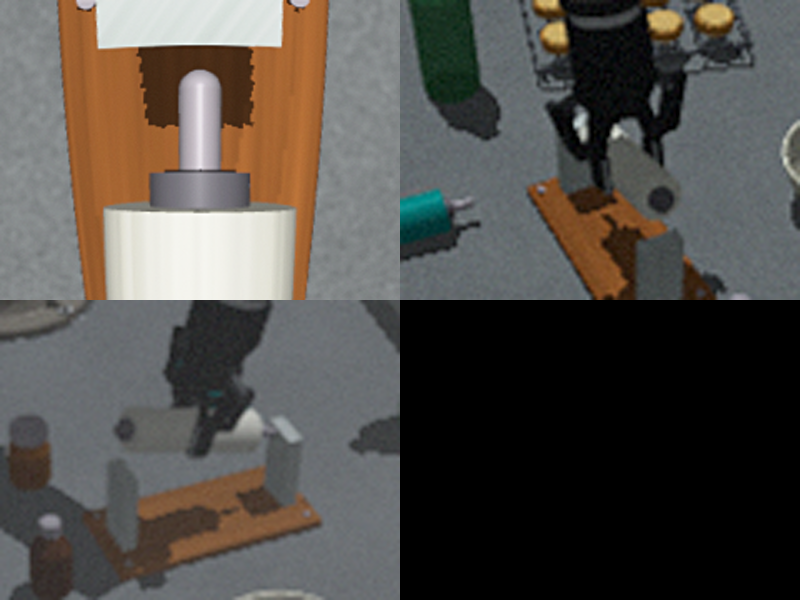

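The view shows the pin tip at wrist about (320,42) and the left upright's top inner edge from (258,28) to (369,26). The fixed end clears the right upright.

```bash
python3 - <<'E'
from pose import *
f=dict(np.load("wrist4.npz")); o=r.get_obs(); p=o["tcp_pos"]; R=Ro.from_rotvec(o["orientation"])
tip=p+R.apply([.106,.0004,-.011]); 
st=lambda X:np.r_[(X-C)@u,(X-C)@v,X[2]]*1000
print("tip kin",st(tip).round(1)); print("tip ray",st(onz(rayw(f,(320,42)),tip[2])).round(1))
e=[onz(rayw(f,q),.1) for q in((258.2,28),(369.2,26.4))]; print("edge",[st(x).round(1) for x in e]); d=e[1]-e[0]; print("yaw",np.degrees(np.arctan2(d[1],d[0]))+90, "axis yaw",np.degrees(np.arctan2(*R.apply([1,0,0])[[1,0]])))
E
```

```text
tip kin [ 79.2   1.7 103.9]
tip ray [ 79.4   2.3 103.9]
edge [array([ 85.8, -22.2, 100. ]), array([ 86.2,  21.8, 100. ])]
yaw 105.73795148513202 axis yaw 105.24205306960636
```

```bash
python3 -m creep '{"rows":[[0.06,-0.09,0.2,0,0,0,30],[0.12,-0.09,0.42,0,0,0,30],[0.18,-0.09,0.64,0,0,0,30],[0.24,-0.09,0.84,0,0,0,30],[0.24,-0.09,0.84,0,0,0,30],[0.24,-0.09,0.84,0,0,0,30]]}'; python3 pose.py 33,16 25,16 21,16 12,16; python3 - <<'E'
from bench import optics
from h import *
f=optics.grab_frame("side");print()
E
```

```text
clock: 9.38
tcp_pos: [0.5224, 0.1475, 0.1]
orientation: [1.766, 2.312, -0.248]
contact_force: [0.6, 0.9, -2.3]
grip_width: 0.0435
gripper_force: 92.7
33,16 [0.5235 0.1475 0.1008] [-0.02, 0.04, -0.03, -0.0, 0.0, -0.0]
25,16 [0.5215 0.1549 0.0986] [0.3, 0.04, -0.03, -0.0, 0.0, -0.0]
21,16 [0.5205 0.1586 0.0975] [0.46, 0.04, -0.03, -0.0, 0.0, -0.0]
12,16 [0.5182 0.167  0.0951] [0.82, 0.04, -0.03, -0.0, 0.0, -0.0]
F u v z 0.679446951107929 0.7958739789024462 -2.341486104746094 clock 9.375
```

```bash
python3 -m creep '{"rows":[[0.08,0.02,-0.03,0,0,0,30],[0.16,0.02,-0.03,0,0,0,30],[0.24,0.02,-0.03,0,0,0,30],[0.32,0.02,-0.03,0,0,0,30],[0.4,0.02,-0.03,0,0,0,30],[0.46,0.02,-0.03,0,0,0,30],[0.46,0.02,-0.03,0,0,0,30]]}'; python3 pose.py 21,16
```

```text
clock: 10.3
tcp_pos: [0.5199, 0.1587, 0.0975]
orientation: [1.766, 2.312, -0.248]
contact_force: [-0.6, 0.6, -2.6]
grip_width: 0.0437
gripper_force: 92.7
21,16 [0.5205 0.1586 0.0975] [-0.01, 0.02, 0.0, 0.0, -0.0, -0.0]
F u v z 0.7299847717201446 -0.43721724673933 -2.5709279518540957 clock 10.3
```

```bash
python3 -m creep '{"rows":[[0.06,0.01,0,0,0,0,30],[0.12,0.01,0,0,0,0,30],[0.12,0.01,0,0,0,0,30]]}'; python3 pose.py 18,16; python3 -m creep '{"rows":[[0.06,0,0,0,0,0,30],[0.12,0,0,0,0,0,30],[0.12,0,0,0,0,0,30]]}'; python3 pose.py 15,16;  python3 - <<'E'
from bench import optics
from h import *
I=[]
for n,(x,y,w,h) in {"wrist":(200,0,240,180),"scene":(300,140,120,90)}.items():
    f=optics.grab_frame(n); np.savez(n+"5.npz",**f); I.append(cv2.resize(f["color"][y:y+h,x:x+w],(400,300),interpolation=cv2.INTER_CUBIC))
cv2.imwrite("pics/in1.png",np.hstack(I))
E
```

```text
clock: 10.68
tcp_pos: [0.5193, 0.1614, 0.0967]
orientation: [1.766, 2.312, -0.248]
contact_force: [-0.9, -0.3, -0.8]
grip_width: 0.0436
gripper_force: 92.8
18,16 [0.5197 0.1614 0.0967] [-0.0, 0.02, 0.0, -0.0, 0.0, -0.0]
F u v z -0.012643900539245542 -0.9243175366225799 -0.7741381287312181 clock 10.675
clock: 11.05
tcp_pos: [0.5187, 0.1637, 0.0959]
orientation: [1.766, 2.312, -0.249]
contact_force: [0.0, -4.2, 1.4]
grip_width: 0.0439
gripper_force: 92.8
15,16 [0.5189 0.1642 0.0959] [0.02, 0.02, -0.0, -0.0, 0.0, -0.01]
F u v z -4.075241734409499 -1.1037011380931867 1.3723908927587802 clock 11.05
```

View pics/in1.png

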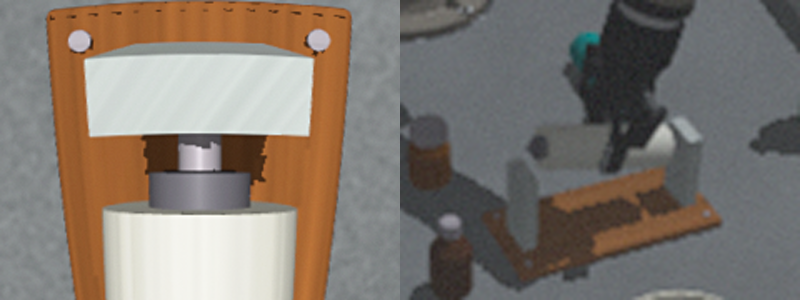

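The pin has entered the left cup: it vanishes under the upright at wrist about (320,82), with the spring at about 4 N. Next I compress it.

```bash
python3 -m creep '{"rows":[[0.07,0.02,0,0,0,0,30],[0.14,0.02,0,0,0,0,30],[0.21,0.02,0,0,0,0,30],[0.21,0.02,0,0,0,0,30]]}'; python3 pose.py 10,16; python3 -m creep '{"rows":[[0.06,0,0,0,0,0,30],[0.12,0,0,0,0,0,30],[0.15,0,0,0,0,0,30],[0.15,0,0,0,0,0,30]]}'; python3 pose.py 6,16 5,12 4,9 3,5 2.3,0
```

```text
clock: 11.65
tcp_pos: [0.5174, 0.1689, 0.0943]
orientation: [1.766, 2.313, -0.25]
contact_force: [-1.6, -4.3, 1.1]
grip_width: 0.044
gripper_force: 92.9
10,16 [0.5177 0.1688 0.0945] [-0.01, 0.01, -0.01, -0.01, 0.0, -0.0]
F u v z -3.7418813627730385 -2.672382426223753 1.085839663644021 clock 11.65
clock: 12.15
tcp_pos: [0.5165, 0.1721, 0.0933]
orientation: [1.766, 2.312, -0.25]
contact_force: [-1.8, -6.3, 2.0]
grip_width: 0.0437
gripper_force: 92.9
6,16 [0.5167 0.1725 0.0934] [0.01, 0.01, -0.01, -0.01, 0.0, -0.0]
5,12 [0.5166 0.1728 0.0871] [0.09, 0.01, 0.23, -0.01, 0.5, -0.0]
4,9 [0.5164 0.1735 0.0824] [0.17, 0.01, 0.4, -0.01, 0.88, -0.0]
3,5 [0.5161 0.1745 0.0764] [0.28, 0.01, 0.63, -0.01, 1.38, -0.0]
2.3,0 [0.5158 0.1758 0.069 ] [0.41, 0.01, 0.89, -0.01, 2.0, -0.0]
F u v z -5.644013518109089 -3.370638826729361 1.9739480989228249 clock 12.15
```

```bash
python3 -m creep '{"rows":[[0.03,-0.02,0.06,0,0.17,0,30],[0.06,-0.04,0.14,0,0.34,0,30],[0.09,-0.04,0.22,0,0.5,0,30],[0.09,-0.04,0.22,0,0.5,0,30]]}'; python3 pose.py 5,12 4,9
```

```text
clock: 12.65
tcp_pos: [0.5162, 0.1719, 0.0876]
orientation: [1.804, 2.358, -0.189]
contact_force: [1.0, -5.9, 0.0]
grip_width: 0.0439
gripper_force: 92.9
5,12 [0.5166 0.1728 0.0871] [0.04, 0.02, 0.01, 0.0, 0.0, -0.02]
4,9 [0.5164 0.1735 0.0824] [0.1, 0.02, 0.19, 0.0, 0.38, -0.02]
F u v z -5.943376343651326 -0.6404038151712707 0.0014446908526493107 clock 12.65
```

```bash
python3 -m creep '{"rows":[[0.05,0,0.06,0,0.13,0,30],[0.08,0,0.12,0,0.26,0,30],[0.1,0,0.19,0,0.38,0,30],[0.1,0,0.19,0,0.38,0,30]]}'; python3 pose.py 4,9 3.2,7;  python3 - <<'E'
from bench import optics
from h import *
I=[]
for n,(x,y,w,h) in {"wrist":(200,0,240,180),"scene":(300,140,120,90),"side":(260,110,120,90)}.items():
    f=optics.grab_frame(n); np.savez(n+"6.npz",**f); I.append(cv2.resize(f["color"][y:y+h,x:x+w],(400,300),interpolation=cv2.INTER_CUBIC))
cv2.imwrite("pics/in2.png",np.vstack([np.hstack(I[:2]),np.hstack([I[2],I[2]*0])]))
E
```

```text
clock: 13.15
tcp_pos: [0.5158, 0.1732, 0.0824]
orientation: [1.831, 2.393, -0.143]
contact_force: [0.9, -7.1, 1.2]
grip_width: 0.0441
gripper_force: 92.9
4,9 [0.5164 0.1735 0.0824] [0.01, 0.02, -0.0, 0.0, -0.0, -0.02]
3.2,7 [0.5162 0.1742 0.0793] [0.06, 0.02, 0.11, 0.0, 0.25, -0.02]
F u v z -7.103158502950285 -1.0478744202481565 1.1635171848962576 clock 13.15
```

View pics/in2.png

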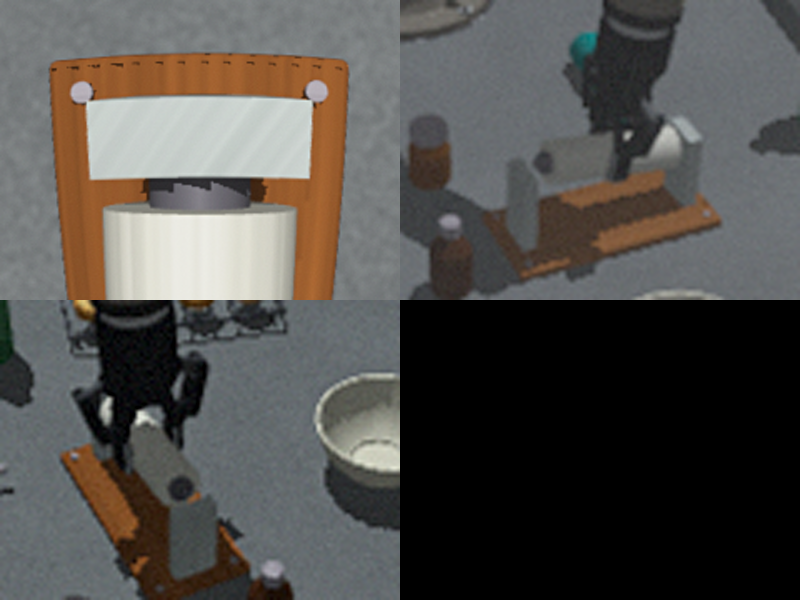

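Collar nearly under the upright edge at wrist about (320,108), with 3-4 mm of gap left. The fixed end is just above and inside the right upright's top. I lower it in small steps.

```bash
python3 -m creep '{"rows":[[0.02,0,0.03,0,0.08,0,30],[0.04,0,0.07,0,0.17,0,30],[0.06,0,0.11,0,0.25,0,30],[0.06,0,0.11,0,0.25,0,30]]}'; python3 pose.py 3.2,7 3,6; python3 -m creep '{"rows":[[0.01,0,0.03,0,0.06,0,30],[0.03,0,0.06,0,0.13,0,30],[0.03,0,0.06,0,0.13,0,30]]}';python3 pose.py 3,6 2.9,5
```

```text
clock: 13.8
tcp_pos: [0.5156, 0.1741, 0.0794]
orientation: [1.848, 2.416, -0.113]
contact_force: [1.3, -6.6, 0.2]
grip_width: 0.0438
gripper_force: 92.9
3.2,7 [0.5162 0.1742 0.0793] [0.0, 0.03, 0.0, 0.0, 0.0, -0.02]
3,6 [0.5161 0.1744 0.0778] [0.02, 0.03, 0.06, 0.0, 0.13, -0.02]
F u v z -6.670210915548015 -0.5143062960280005 0.20266076108801828 clock 13.8
clock: 14.18
tcp_pos: [0.5155, 0.1744, 0.0778]
orientation: [1.857, 2.428, -0.097]
contact_force: [0.8, -7.7, -0.8]
grip_width: 0.0437
gripper_force: 92.9
3,6 [0.5161 0.1744 0.0778] [-0.0, 0.02, -0.0, 0.0, -0.0, -0.02]
2.9,5 [0.5161 0.1746 0.0764] [0.01, 0.02, 0.06, 0.0, 0.12, -0.02]
F u v z -7.618840146471273 -1.2303193318784162 -0.8076435699408886 clock 14.175
```

```bash
python3 -m creep '{"rows":[[0.01,0,0.06,0,0.12,0,30],[0.02,0,0.12,0,0.25,0,30],[0.03,0,0.12,0,0.25,0,30]]}'; python3 pose.py 2.7,4 2.6,2 2.4,0;python3 -m creep '{"rows":[[0.02,0,0.06,0,0.12,0,30],[0.04,0,0.12,0,0.25,0,30],[0.04,0,0.12,0,0.25,0,30]]}'; python3 pose.py 2.6,2 2.4,0
```

```text
clock: 14.55
tcp_pos: [0.5154, 0.1747, 0.0746]
orientation: [1.875, 2.45, -0.065]
contact_force: [1.6, -6.0, 0.3]
grip_width: 0.0435
gripper_force: 92.9
2.7,4 [0.516  0.1749 0.0749] [-0.0, 0.03, -0.01, 0.0, -0.0, -0.02]
2.6,2 [0.5159 0.1752 0.0719] [0.02, 0.03, 0.11, 0.0, 0.25, -0.02]
2.4,0 [0.5158 0.1757 0.069 ] [0.05, 0.02, 0.22, 0.0, 0.5, -0.02]
F u v z -6.2237740780058335 -0.010659824157729484 0.2725254925984256 clock 14.55
clock: 14.92
tcp_pos: [0.5152, 0.1753, 0.0715]
orientation: [1.892, 2.472, -0.032]
contact_force: [1.5, -6.5, -0.6]
grip_width: 0.0441
gripper_force: 92.9
2.6,2 [0.5159 0.1752 0.0719] [-0.01, 0.03, -0.02, 0.0, -0.0, -0.02]
2.4,0 [0.5158 0.1757 0.069 ] [0.01, 0.03, 0.1, 0.0, 0.25, -0.02]
F u v z -6.674466072015423 -0.25650083842555094 -0.5863963450600902 clock 14.925
```

```bash
python3 -m creep '{"rows":[[0,0,0.05,0,0.12,0,30],[0.01,0,0.1,0,0.25,0,30],[0.01,0,0.1,0,0.25,0,30]]}'; python3 pose.py 4,0 8,0;python3 -m creep '{"rows":[[-0.05,0,0,0,0,0,30],[-0.1,0,0,0,0,0,30],[-0.1,0,0,0,0,0,30]]}'; python3 pose.py 8,0 13,0
```

```text
clock: 15.3
tcp_pos: [0.5152, 0.1756, 0.0689]
orientation: [1.909, 2.495, 0.001]
contact_force: [2.0, -7.2, -2.6]
grip_width: 0.0437
gripper_force: 92.9
4,0 [0.5162 0.1741 0.069 ] [-0.07, 0.03, -0.0, 0.0, -0.0, -0.02]
8,0 [0.5173 0.1703 0.069 ] [-0.23, 0.03, -0.0, 0.0, -0.0, -0.02]
F u v z -7.460450636371475 0.061239379296507995 -2.576090630965588 clock 15.3
clock: 15.68
tcp_pos: [0.5157, 0.1737, 0.0689]
orientation: [1.908, 2.495, 0.001]
contact_force: [1.5, -6.0, -2.2]
grip_width: 0.0436
gripper_force: 92.9
8,0 [0.5173 0.1703 0.069 ] [-0.15, 0.02, -0.0, 0.0, -0.0, -0.01]
13,0 [0.5186 0.1655 0.069 ] [-0.35, 0.02, -0.0, 0.0, -0.0, -0.01]
F u v z -6.211597744125726 -0.1373714457137351 -2.19427710995922 clock 15.675
```

```bash
python3 -m creep '{"rows":[[-0.04,0,0,0,0,0,30],[-0.08,0,0,0,0,0,30],[-0.08,0,0,0,0,0,30]]}'; python3 pose.py 6,0; python3 -m creep '{"rows":[[-0.04,0,0,0,0,0,30],[-0.08,0,0,0,0,0,30],[-0.08,0,0,0,0,0,30]]}'; python3 pose.py 8,0 13,0
```

```text
clock: 16.05
tcp_pos: [0.5162, 0.172, 0.0689]
orientation: [1.908, 2.496, 0.001]
contact_force: [0.9, -6.5, -2.0]
grip_width: 0.0434
gripper_force: 92.9
6,0 [0.5167 0.1722 0.069 ] [0.0, 0.02, -0.0, 0.0, -0.0, -0.01]
F u v z -6.491392145961476 -0.8487978508387426 -2.0093868357209868 clock 16.05
clock: 16.42
tcp_pos: [0.5167, 0.1702, 0.0689]
orientation: [1.908, 2.496, 0.001]
contact_force: [1.2, -5.9, -1.8]
grip_width: 0.0436
gripper_force: 92.9
8,0 [0.5173 0.1703 0.069 ] [-0.0, 0.02, -0.0, 0.0, -0.0, -0.01]
13,0 [0.5186 0.1655 0.069 ] [-0.2, 0.02, -0.0, 0.0, -0.0, -0.01]
F u v z -6.022855040101278 -0.36697493265618125 -1.8370044940362014 clock 16.425
```

```bash
python3 -m creep '{"rows":[[-0.05,0,0,0,0,0,30],[-0.1,0,0,0,0,0,30],[-0.15,0,0,0,0,0,30],[-0.15,0,0,0,0,0,30]]}'; python3 pose.py 12,0; python3 -m creep '{"rows":[[-0.02,0,0,0,0,0,30],[-0.04,0,0,0,0,0,30],[-0.04,0,0,0,0,0,30]]}'; python3 pose.py 13,0
```

```text
clock: 16.92
tcp_pos: [0.5177, 0.1676, 0.0693]
orientation: [-1.906, -2.497, -0.003]
contact_force: [0.2, -3.7, -1.0]
grip_width: 0.0437
gripper_force: 92.9
12,0 [0.5183 0.1664 0.069 ] [-0.05, 0.01, 0.01, 0.01, -0.01, -0.0]
F u v z -3.611476411961881 -0.7953608705284059 -0.98933517354994 clock 16.925
clock: 17.3
tcp_pos: [0.5179, 0.1668, 0.0694]
orientation: [-1.906, -2.497, -0.003]
contact_force: [2.1, -1.6, 0.9]
grip_width: 0.0438
gripper_force: 92.9
13,0 [0.5186 0.1655 0.069 ] [-0.06, 0.01, 0.02, 0.01, -0.01, -0.0]
F u v z -2.1112214874651962 1.5694871708762772 0.9179679329521504 clock 17.3
```

```bash
python3 -m creep '{"rows":[[0,0,-0.02,0,0,0,30],[-0.02,0,-0.02,0,0,0,30],[-0.02,0,-0.02,0,0,0,30]]}'; python3 pose.py 12,0;  python3 - <<'E'
from bench import optics,r
from h import *
from pose import u,v
m=r.get_obs()["moment"];print("moment u v z",m@u,m@v,m[2])
I=[]
for n,(x,y,w,h) in {"wrist":(200,20,240,180),"scene":(300,140,120,90),"side":(260,110,120,90)}.items():
    f=optics.grab_frame(n); np.savez(n+"7.npz",**f); I.append(cv2.resize(f["color"][y:y+h,x:x+w],(400,300),interpolation=cv2.INTER_CUBIC))
cv2.imwrite("pics/in3.png",np.vstack([np.hstack(I[:2]),np.hstack([I[2],I[2]*0])]))
E
```

```text
clock: 17.68
tcp_pos: [0.518, 0.166, 0.0697]
orientation: [-1.906, -2.496, -0.002]
contact_force: [4.6, -1.2, -2.6]
grip_width: 0.0439
gripper_force: 92.9
12,0 [0.5183 0.1664 0.069 ] [0.01, 0.02, 0.03, 0.01, -0.01, -0.0]
F u v z -2.3421001004257125 4.1175901066800265 -2.6285300775094522 clock 17.675
moment u v z -0.8901585759990385 -0.7365282898774038 0.2108889870066927
```

View pics/in3.png

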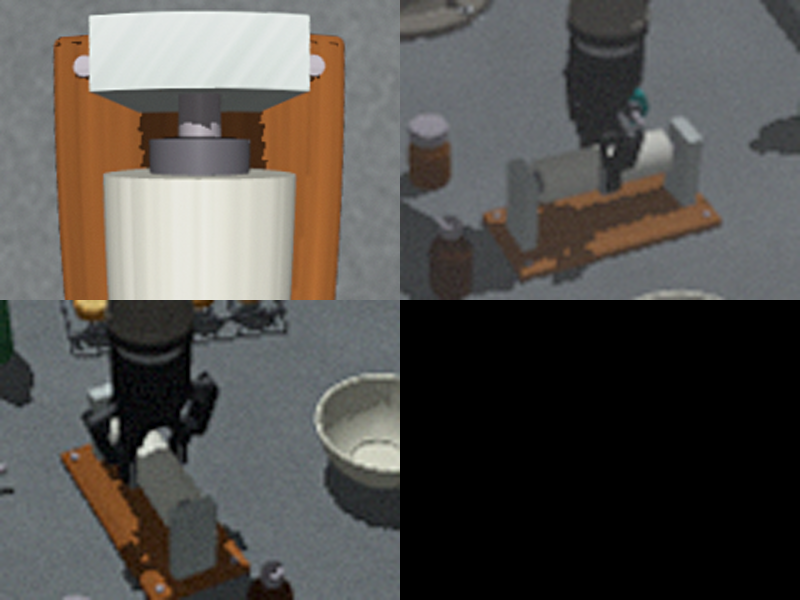

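```bash
python3 -m creep '{"rows":[[0,0.02,0,0,0,-0.03,30],[0,0.03,0,0,0,-0.05,30],[0,0.03,0,0,0,-0.05,30]]}'; python3 pose.py 12,0; python3 -m creep '{"rows":[[-0.02,0,0,0,0,0,30],[-0.04,0,0,0,0,0,30],[-0.04,0,0,0,0,0,30]]}'; python3 pose.py 13,0
```

```text
clock: 18.2
tcp_pos: [0.5181, 0.1655, 0.0695]
orientation: [-1.899, -2.501, -0.0]
contact_force: [4.5, -3.7, -1.7]
grip_width: 0.0436
gripper_force: 92.8
12,0 [0.5183 0.1664 0.069 ] [0.03, 0.02, 0.02, -0.0, -0.01, 0.04]
F u v z -4.753714069646486 3.348883817036789 -1.6508140946907583 clock 18.2
clock: 18.58
tcp_pos: [0.5184, 0.1648, 0.0695]
orientation: [-1.898, -2.502, -0.0]
contact_force: [2.8, -3.5, -2.6]
grip_width: 0.0437
gripper_force: 92.8
13,0 [0.5186 0.1655 0.069 ] [0.02, 0.02, 0.02, -0.0, -0.01, 0.04]
F u v z -4.167843544171453 1.8002103100322968 -2.634300066171185 clock 18.575
```

```bash
python3 -m creep '{"rows":[[-0.02,0.01,0,0,0,0,30],[-0.03,0.01,0,0,0,0,30],[-0.03,0.01,0,0,0,0,30]]}'; python3 pose.py 13,0
```

```text
clock: 18.95
tcp_pos: [0.5187, 0.1644, 0.0695]
orientation: [-1.897, -2.502, -0.0]
contact_force: [2.0, -4.1, -2.3]
grip_width: 0.0437
gripper_force: 92.8
13,0 [0.5186 0.1655 0.069 ] [0.04, 0.01, 0.02, -0.0, -0.01, 0.05]
F u v z -4.5001917262009306 0.8708560228997269 -2.273688385802587 clock 18.95
```

```bash
python3 -m creep '{"rows":[[-0.02,0,0,0,0,0,30],[-0.04,0,0,0,0,0,30],[-0.04,0,0,0,0,0,30]]}'; python3 pose.py 13,0; python3 -m creep '{"rows":[[-0.02,0,0,0,0,0,30],[-0.03,0,0,0,0,0,30],[-0.03,0,0,0,0,0,30]]}'; python3 pose.py 13,0
```

```text
clock: 19.32
tcp_pos: [0.5189, 0.1635, 0.0695]
orientation: [-1.897, -2.502, -0.0]
contact_force: [1.7, -3.5, -2.8]
grip_width: 0.0436
gripper_force: 92.8
13,0 [0.5186 0.1655 0.069 ] [0.08, 0.01, 0.02, -0.0, -0.01, 0.05]
F u v z -3.856697895780709 0.7441339034841196 -2.849063482311334 clock 19.325
clock: 19.7
tcp_pos: [0.519, 0.1636, 0.0695]
orientation: [-1.896, -2.502, -0.001]
contact_force: [-0.1, 0.1, -3.7]
grip_width: 0.0439
gripper_force: 92.8
13,0 [0.5186 0.1655 0.069 ] [0.08, 0.01, 0.02, -0.0, -0.02, 0.05]
F u v z 0.14919836454272606 -0.11418423147428973 -3.705762555369028 clock 19.7
```

The fixed shoulder is against the right upright: axial force balanced to 0 and motion stopped. I release and back straight up.

```bash
python3 -m creep '{"rows":[[0,0,0,0,0,0,50],[0,0,0,0,0,0,60],[0,0,0,0,0,0,70],[0,0,0,0,0,0,80],[0,0,0,0,0,0,80],[0,0,0,0,0,0,80]]}' 20; python3 -m creep '{"rows":[[0,0,-1,0,0,0,80],[0,0,-2.5,0,0,0,80],[0,0,-4.5,0,0,0,80],[0,0,-6.5,0,0,0,80],[0,0,-8,0,0,0,80],[0,0,-8,0,0,0,80]]}'; python3 - <<'E'
from bench import optics
from h import *
I=[]
for n,(x,y,w,h) in {"wrist":(220,70,200,150),"scene":(310,155,100,75),"side":(260,120,100,75)}.items():
    f=optics.grab_frame(n); np.savez(n+"8.npz",**f); I.append(cv2.resize(f["color"][y:y+h,x:x+w],(400,300),interpolation=cv2.INTER_CUBIC))
I.append(cv2.resize(f["color"],(400,300))); cv2.imwrite("pics/end.png",np.vstack([np.hstack(I[:2]),np.hstack(I[2:])]))
E
```

```text
clock: 20.45
tcp_pos: [0.5195, 0.1629, 0.0696]
orientation: [-1.897, -2.503, -0.001]
contact_force: [0.2, 0.3, -0.6]
grip_width: 0.0798
gripper_force: 0.0
clock: 21.2
tcp_pos: [0.5213, 0.1631, 0.2728]
orientation: [1.897, 2.502, 0.011]
contact_force: [0.1, 0.2, -0.5]
grip_width: 0.08
gripper_force: 0.0
```

View pics/end.png

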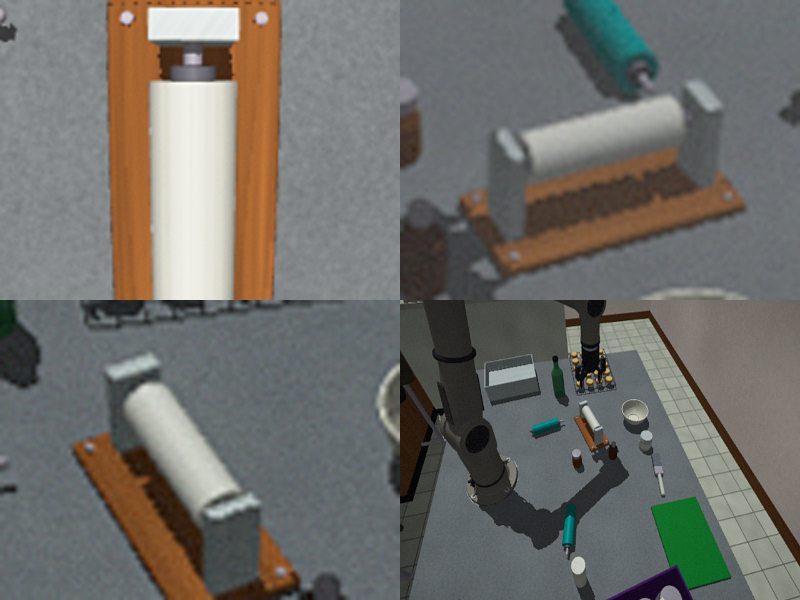

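The roll hangs level and straight in both cups. The sprung pin shows between the collar at wrist about (316,103) and the upright edge at (316,91). I check the gap numerically.

```bash
python3 - <<'E'
from pose import *
f=dict(np.load("wrist8.npz")); g=cv2.cvtColor(f["color"],cv2.COLOR_BGR2GRAY); print(g[70:125,316].tolist())
st=lambda X:(np.r_[(X-C)@u,(X-C)@v,X[2]]*1000).round(1)
print("face",st(onz(rayw(f,(316,90.5)),.1)),"shoulder top",st(onz(rayw(f,(316,103)),.092)),"paper end",st(onz(rayw(f,(316,110.5)),.103)))
E
```

```text
[121, 118, 116, 153, 244, 238, 235, 235, 233, 233, 232, 232, 232, 233, 234, 233, 233, 235, 240, 212, 133, 82, 85, 86, 85, 82, 117, 201, 198, 195, 197, 198, 137, 118, 136, 137, 135, 137, 132, 127, 132, 241, 241, 237, 237, 237, 237, 236, 236, 237, 237, 237, 237, 237, 237]
face [ 84.4  -0.9 100. ] shoulder top [72.1 -0.8 92. ] paper end [ 64.7  -0.7 103. ]
```

```bash
python3 -c "
from bench import r
print(r.hand_in())"
```

```text
the job is handed in; nothing more can be done
None
```

The roll is loaded and handed in: the sprung pin sits in the left cup, the rigid pin's shoulder is against the right upright, and the gripper is clear; the measured gap at the sprung end was 12.3 mm against the expected 13 mm, contact-force readings stayed under 10 N, and I saw nothing else moved.

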